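Load salvaged parts into their test nests

ROBOT

A 7-joint arm with a two-finger parallel gripper is mounted at the origin on the work surface. World frame = base frame: x ahead of the robot, y to its left, z up, the work surface at z = 0. Lengths are in m, angles in rad, forces in N, time in s.
With the tool pointing down it reaches from about 0.425 to 0.825 m from the base axis. Payload 3.6 kg.
Tool frame: the origin (TCP) lies at the very end of the fingers, on their centre line; the grasp point (between the pads) lies 19 mm behind it; z points along the fingers, y is the line along which they close (so a half turn about z gives the same grasp; the last joint's range is limited). The gripper opens to 85 mm and grips with 20 to 120 N. Pads are 22 mm wide; open, the fingers measure 114 mm over their backs; the gripper's body (76 mm by 85 mm) begins 54 mm behind the grasp point. The pads swing forward as they close: fully open they stand 13 mm farther back than shut.
Start: joints at [-1.296, 0.615, -0.013, 1.423, 0.008, 1.103, -0.04], TCP at [0.193, 0.621, 0.231] pointing down, gripper open.
Joint ranges: [-3.12, 3.12], [-0.3, 2.06], [-1.34, 1.32], [0.26, 2.42], [-1.36, 4.5], [0.01, 1.98], [-2.84, 2.84]. Speed limits (rad/s): [2.79, 2.79, 3.14, 3.14, 3.14, 3.14, 3.14].

INTERFACE

Orientations are given as a 3x3 rotation matrix whose columns are the frame's x, y, z axes.
In Python, from bench import ctrl gives the robot as it stands. The module is installed in compiled form; this text tells all that it offers.
- The arm moves only by the tool carry_out, never from a script. Its argument "motion" is a list of rows, each a list of 4 numbers: the shift along the world's x, y, z in mm, then the turn about the world's z in degrees. In form: [[x, y, z, roll], ...]. A call has 1 to 5 rows; each row shifts and turns the commanded pose from where the row before left it; what a row does not reach is not made up. A row lasts 1/8 s, in which the tool goes at most 62.5 mm and 10.7 degrees, less where a joint would pass 70% of its speed; a pose out of reach is approached as far as the arm can. A call is refused whole if a number of a shift passes 62.5 or a number of a turn 10.7, either way. A call with a gripper value outside its range is refused whole. "fingers" is the finger opening in mm, from 0 to 85.4, set as the call begins (left out, the last holds). The fingers move at their own pace and stop on an object; "squeeze" is the grip in N (left out, the last holds). Time passes only in rows, so rows that do not move let the fingers close. It gives the time, the measured TCP pose, the force and the opening at its end, in the units of the state.
- ctrl.state(): the state, without advancing time (a new reading comes with each control period).
- ctrl.snapshot(name): name is "scene" or "side" or "wrist"; returns the picture (480x640x3 uint8, red, green, blue); there is no depth.
- ctrl.get_calibration(name): a dict with "fx", "fy", "cx", "cy" (pixels), "k1" (the pictures are not rectified: a ray, as slopes to the right and down, at radius r is drawn at 1 + k1 r^2 times it, then the intrinsics apply), "R" (3x3) and "t" (3): a world point X has camera coordinates R X + t; the wrist camera has in their place "T_tool_cam" (4x4, takes a point from camera to tool coordinates, whose origin is the TCP and whose axes are the flange's). Camera axes: x right, y down, z forward; pixel columns grow to the right and rows downward; lengths in m; the calibration is good to about 2 mm. A picture is of the moment at which its call begins: read the wrist's pose just before it. get_calibration takes no time and is no camera call.
- ctrl.finish_job(): hands the job in, once; it reports no verdict.
The state is a dict: "time_s": time; "joints": joint angles; "joint_velocities": joint speeds; "joint_efforts": joint torques, N m; "tcp_pos": TCP position; "ee_rot": TCP orientation; "ft_force": force on the tool from outside, world axes, zero at the start; "torque": the same for the moment, N m; "gripper_width": finger opening in m.
Only numpy, scipy, OpenCV 4.12 (cv2) and the standard library are available. Lean on these libraries where they do the work, as an engineer would, in place of code of your own. Each camera call takes 0.05 s, during which the arm holds its last target. There are 200 camera calls.

TASK

Load the four salvaged parts for testing: lower the transformer into the yellow nest, the blue capacitor into the blue nest, the red relay into the red nest and the rotary switch into the black nest, turned so that its flat side meets the pocket's flat. Seat each one upright and fully down on its nest's floor without dropping it in, let go of everything, and leave the little green circuit board where it lies.

Things in the scene. Friction and masses are not known exactly. Their poses are not given: they have to be found in the camera images.
- transformer: Loose transformer: upright block, black ferrite above and below a yellow-taped waist, yellow patch on top. 48 mm long (own x), 32 mm wide (own y), 44 mm tall; origin: centre of its underside, z up. Stands upright on the bench; about 160 g. Belongs in nest_yellow.
- capacitor: Loose electrolytic capacitor: upright blue can with a silver top, diameter 35 mm, 50 mm tall; origin: centre of its underside, z up. Stands upright; about 70 g. Belongs in nest_blue, any way round.
- relay: Loose plug-in relay: red box on a black foot, pale label on top. 40 mm long (own x), 24 mm wide (own y), 44 mm tall; origin: centre of its underside, z up. Stands upright; about 70 g. Belongs in nest_red.
- switch: Loose rotary switch: bare-metal body with a D outline (circle of radius 24 mm cut by one flat side 10 mm from the circle's centre), 20 mm tall, and on it a black bar knob 30 mm long (own x), 15 mm wide (own y), from 20 to 48 mm height, centred over the circle's centre. Origin: circle's centre at the underside; own x points square out through the flat, z up. A white line on the knob points to the flat. Stands upright; about 110 g. Belongs in nest_black, flat to flat.
- nest_yellow: Yellow test nest. Fixed to the bench, can stand anywhere and turned. Block 76 x 76 x 22 mm; origin: centre of the block's underside, z up. Pocket in the middle of the top, 16 mm deep: its floor is 6 mm above the bench, its rim 22 mm. Pocket 56 mm (own x) by 40 mm (own y), so the transformer goes in with its length along own x, either end first.
- nest_blue: Blue test nest. Fixed to the bench, can stand anywhere and turned. Block 76 x 76 x 22 mm; origin: centre of the block's underside, z up. Pocket in the middle of the top, 16 mm deep: its floor is 6 mm above the bench, its rim 22 mm. Pocket round, diameter 43 mm.
- nest_red: Red test nest. Fixed to the bench, can stand anywhere and turned. Block 76 x 76 x 22 mm; origin: centre of the block's underside, z up. Pocket in the middle of the top, 16 mm deep: its floor is 6 mm above the bench, its rim 22 mm. Pocket 48 mm (own x) by 32 mm (own y), so the relay goes in with its length along own x, either end first.
- nest_black: Black test nest. Fixed to the bench, can stand anywhere and turned. Block 76 x 76 x 22 mm; origin: centre of the block's underside, z up. Pocket in the middle of the top, 16 mm deep: its floor is 6 mm above the bench, its rim 22 mm. Pocket D-shaped: circle of radius 28 mm about the middle, cut by a flat wall 14 mm from the middle on the own +x side (a short white dash on the rim marks that side). The switch goes in only with its own x along the nest's own x.
- board: Small green circuit board lying loose among the other things, 46 x 32 mm and up to 12 mm tall; origin: centre of its underside. Not to be disturbed.
Mind the look-alikes: they are no part of the job. Leave any turquoise look-alike of the transformer alone.

How it is judged:
By the outcome, as a careful person would: the job done as asked, in the order asked, and still so for the second after the job is handed in, with the robot touching nothing.
It also fails if it takes over 109 s, if anything falls off the work surface, if the arm or the gripper's body presses on something with over 40 N, if the wrist force passes 120 N, or if a joint passes its speed limit or range.

## Working session

There is one attempt and no reset: what is moved stays moved. The work goes in short steps, Python scripts to look and compute and a tool call to move; the robot and the scene stay as the last step left them, time stands still between calls to the robot, and variables do not carry over. Pictures are saved under pics/ and viewed, on a budget of 14 in all, crops included, one or two more only if the job needs it, and the job is handed in when it is done.

Besides the shell and the picture viewer there is one more tool, called after "Emit:" as name([rows], argument=value, ...), one row to a line, values as JSON. carry_out: Moves the arm, as the interface text tells. Its arguments: {"type":"object","properties":{"motion":{"type":"array"},"fingers":{"type":"number"},"squeeze":{"type":"number"}},"required":["motion"]}

```bash
mkdir -p pics; cat > h.py <<'E'
import numpy as np, cv2
from bench import ctrl
def snap(n,f):
    s=ctrl.state(); im=ctrl.snapshot(n); cv2.imwrite('pics/'+f+'.png',im[:,:,::-1]); np.savez('pics/'+f+'.npz',im=im,p=s['tcp_pos'],R=s['ee_rot']); return im
def cam(n,f=None):
    c=ctrl.get_calibration(n)
    if n=='wrist':
        d=np.load('pics/'+f+'.npz'); T=np.array(c['T_tool_cam']); R=d['R']@T[:3,:3]; o=d['R']@T[:3,3]+d['p']
    else:
        R=np.array(c['R']).T; o=-R@np.array(c['t'])
    return c,R,o
def world(n,uv,z,f=None):
    c,R,o=cam(n,f); uv=np.atleast_2d(np.array(uv,float))
    q=(uv-[c['cx'],c['cy']])/[c['fx'],c['fy']]; s=q.copy()
    for _ in range(30): s=q/(1+c['k1']*(s**2).sum(1,keepdims=True))
    d=np.c_[s,np.ones(len(s))]@R.T
    return o+d*((z-o[2])/d[:,2])[:,None]
def pix(n,X,f=None):
    c,R,o=cam(n,f); p=(np.atleast_2d(X)-o)@R; s=p[:,:2]/p[:,2:]
    s=s*(1+c['k1']*(s**2).sum(1,keepdims=True)); return s*[c['fx'],c['fy']]+[c['cx'],c['cy']]
E
python3 - <<'E'
from h import *
for n in('scene','side','wrist'):
    snap(n,n+'0'); c,R,o=cam(n,n+'0'); print(n,o.round(3),R.round(2).tolist(),c['fx'],c['k1'])
s=ctrl.state(); print(s)
E
```

```text
scene [ 1.347 -0.012  0.97 ] [[-0.02, 0.75, -0.66], [1.0, 0.01, -0.01], [0.0, -0.66, -0.75]] 546.206453955548 -0.009750968042190774
side [ 0.399 -0.696  0.626] [[0.99, -0.08, 0.13], [-0.15, -0.62, 0.77], [0.02, -0.78, -0.62]] 482.2344402050416 0.01479109026338832
wrist [0.12  0.643 0.374] [[0.3, 0.91, 0.29], [0.95, -0.28, -0.09], [-0.0, 0.3, -0.95]] 347.2139870128751 0.019233423789468563
{'time_s': 0.15, 'joints': array([-1.29550569,  0.61570467, -0.01261646,  1.42456268,  0.00807693,
        1.10340356, -0.04038572]), 'joint_velocities': array([ 0.00111652, -0.00186336,  0.00175527, -0.0045421 , -0.00133966,
       -0.00116863,  0.00044673]), 'joint_efforts': array([ 1.16012132e-03, -4.69662380e+01,  2.60011749e-01, -1.71251500e+01,
        1.00889057e-02,  7.12706766e-03, -3.12377260e-06]), 'tcp_pos': array([0.19300139, 0.62005619, 0.23038876]), 'ee_rot': array([[-9.54826003e-01,  2.97164835e-01, -6.04034922e-04],
       [ 2.97165449e-01,  9.54824038e-01, -1.93696844e-03],
       [ 1.14815629e-06, -2.02896614e-03, -9.99997942e-01]]), 'ft_force': array([-0.32839978, -0.2183924 , -0.18385575]), 'torque': array([-0.00077762,  0.03546499, -0.01861436]), 'gripper_width': 0.08539786685146393}
```

View pics/scene0.png

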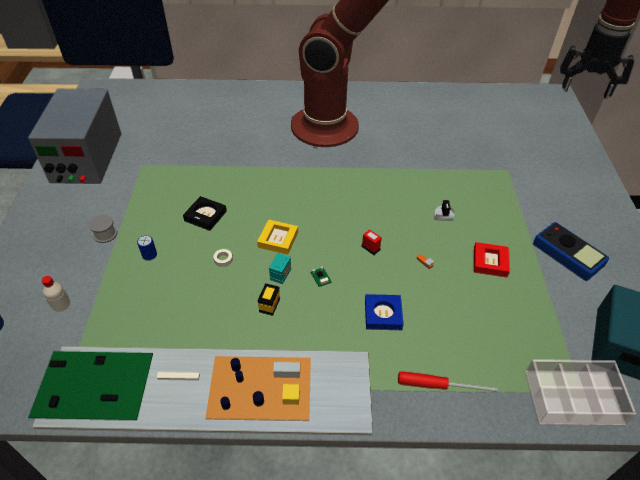

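View pics/side0.png

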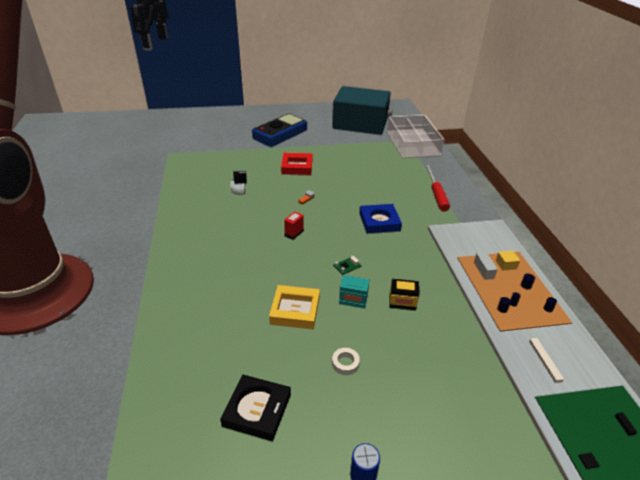

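```bash
python3 - <<'E'
from h import *
A={'ny':(278,234,.022,296,302),'nk':(205,211,.022,257,404),'nb':(384,310,.022,380,216),'nr':(492,258,.022,297,161),'tr':(269,293,.044,405,286),'cap':(146,241,.05,366,455),'rel':(371,235,.044,293,217),'sw':(446,203,.048,239,175),'teal':(280,262,.044,354,284),'board':(320,276,.005,347,265)}
for k,(u,v,z,a,b) in A.items():
    p=world('scene',(u,v),z)[0];q=world('side',(a,b),z)[0]
    print(k,p.round(3),q.round(3),np.hypot(*p[:2]).round(3))
for n,(x0,y0,x1,y1) in {'scene':(180,180,520,340),'side':(215,140,430,320)}.items():
    im=np.load(f'pics/{n}0.npz')['im'][y0:y1,x0:x1,::-1]
    cv2.imwrite(f'pics/{n}0c.png',cv2.resize(im,None,fx=800/(x1-x0) if n=='scene' else 3,fy=800/(x1-x0) if n=='scene' else 3,interpolation=2))
E
```

```text
ny [ 0.463 -0.109  0.022] [ 0.46  -0.112  0.022] 0.476
nk [ 0.389 -0.293  0.022] [ 0.383 -0.301  0.022] 0.487
nb [0.678 0.128 0.022] [0.669 0.119 0.022] 0.69
nr [0.529 0.385 0.022] [0.519 0.378 0.022] 0.654
tr [ 0.654 -0.115  0.044] [ 0.65  -0.12   0.044] 0.664
cap [ 0.517 -0.405  0.05 ] [ 0.513 -0.409  0.05 ] 0.656
rel [0.483 0.109 0.044] [0.479 0.108 0.044] 0.495
sw [0.376 0.297 0.048] [0.374 0.283 0.048] 0.479
teal [ 0.568 -0.097  0.044] [ 0.563 -0.103  0.044] 0.577
board [ 0.575 -0.008  0.005] [ 0.571 -0.009  0.005] 0.575
```

View pics/scene0c.png

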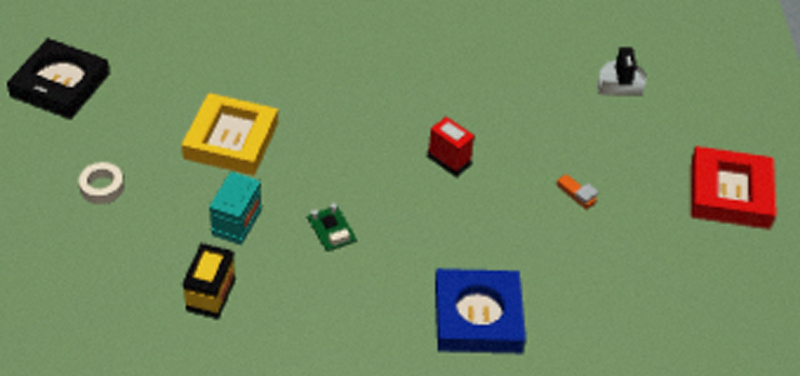

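Emit:
carry_out([
  [40,-45,10],
  [40,-45,10],
  [40,-45,10],
  [40,-45,10],
  [40,-45,10],
])

```text
invalid input
```

Emit:
carry_out([
  [35,-40,0,0],
  [0,-35,0,0],
  [0,0,0,0],
])

```text
time_s: 0.52
tcp_pos: [0.2294, 0.5426, 0.2312]
ee_rot: [[-0.954, 0.301, -0.0], [0.301, 0.954, -0.003], [-0.001, -0.003, -1.0]]
ft_force: [0.0, 1.1, 0.1]
gripper_width: 0.0854
```

Emit:
carry_out([
  [40,-44,10,0],
  [40,-44,10,0],
  [40,-44,10,0],
  [40,-44,10,0],
  [30,-36,0,0],
])

```text
time_s: 1.15
tcp_pos: [0.4205, 0.3329, 0.2723]
ee_rot: [[-0.955, 0.298, 0.003], [0.298, 0.955, 0.002], [-0.002, 0.002, -1.0]]
ft_force: [0.7, -0.1, 1.4]
gripper_width: 0.0856
```

Emit:
carry_out([
  [0,0,0,0],
  [0,0,0,0],
])

```text
time_s: 1.4
tcp_pos: [0.4175, 0.3352, 0.2711]
ee_rot: [[-0.955, 0.295, -0.001], [0.295, 0.955, 0.001], [0.001, 0.001, -1.0]]
ft_force: [-0.6, 1.2, -0.0]
gripper_width: 0.0855
```

```bash
python3 - <<'E'
from h import *
snap('wrist','w1')
E
```

Emit:
carry_out([
  [25,-50,0,0],
  [20,-55,0,0],
  [20,-55,0,0],
  [20,-55,0,0],
  [20,-55,0,0],
])

```text
time_s: 2.08
tcp_pos: [0.5236, 0.0646, 0.2713]
ee_rot: [[-0.956, 0.293, 0.0], [0.293, 0.956, 0.001], [0.0, 0.001, -1.0]]
ft_force: [0.7, 1.0, 0.3]
gripper_width: 0.0857
```

Emit:
carry_out([
  [0,-60,0,0],
  [0,-60,0,0],
  [0,-30,0,0],
  [0,0,0,0],
  [0,0,0,0],
])

```text
time_s: 2.7
tcp_pos: [0.5237, -0.0834, 0.2711]
ee_rot: [[-0.956, 0.293, -0.0], [0.293, 0.956, 0.002], [0.001, 0.002, -1.0]]
ft_force: [0.4, -0.3, 0.3]
gripper_width: 0.0854
```

```bash
python3 - <<'E'
from h import *
snap('wrist','w2'); print(ctrl.state()['joints'].round(2))
E
```

```text
[ 0.02  0.39  0.14  1.71 -0.06  1.04  1.45]
```

View pics/w1.png

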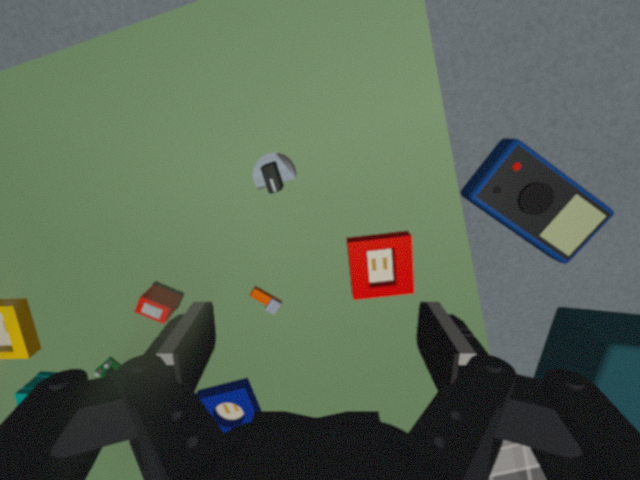

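View pics/w2.png

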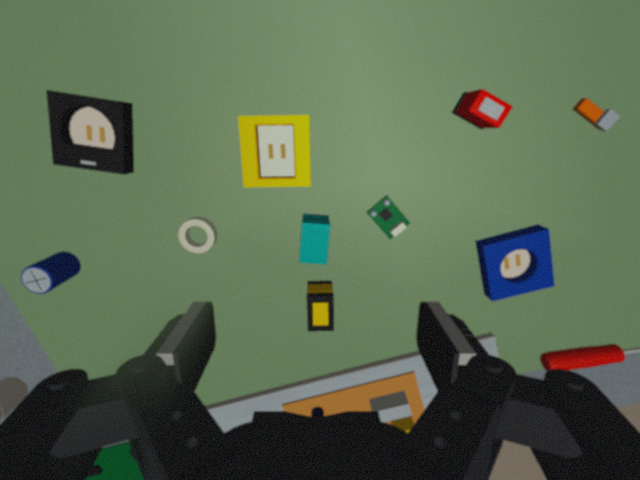

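```bash
cat >> h.py <<'E'
def comp(f,seed,thr=22):
    im=np.load('pics/'+f+'.npz')['im']; lab=cv2.cvtColor(cv2.GaussianBlur(im,(3,3),0),cv2.COLOR_RGB2LAB).astype(float)
    bg=cv2.medianBlur(cv2.resize(im,None,fx=.25,fy=.25,interpolation=3),3)
    med=np.median(cv2.cvtColor(im,cv2.COLOR_RGB2LAB)[60:300].reshape(-1,3),0)
    d=np.sqrt((((lab-med)*[.7,1.5,1.5])**2).sum(2)); m=(d>thr).astype(np.uint8)
    n,L=cv2.connectedComponents(m); l=L[seed[1],seed[0]]
    return (L==l).astype(np.uint8) if l else None
def box(f,seed,size,h,thr=22,ang=None,n='wrist',m=None):
    "size (a,b); returns centre, angle deg of own long axis, measured extents"
    m=comp(f,seed,thr) if m is None else m
    c=max(cv2.findContours(m,0,1)[0],key=cv2.contourArea)[:,0].astype(float)
    T=world(n,c,h,f)[:,:2]; B=world(n,c,0,f)[:,:2]; C=cam(n,f)[2][:2]
    if ang is None:
        # edge directions: strongest straight direction of contour (mod 90) in top plane
        P=cv2.approxPolyDP(cv2.convexHull((T*1e5).astype(np.int32)),300,True)[:,0]/1e5
        E=np.roll(P,-1,0)-P; L=np.hypot(*E.T); a=np.arctan2(E[:,1],E[:,0])
        ang=np.angle((L**2*np.exp(4j*a)).sum())/4
    else: ang=np.radians(ang)
    best=None
    for k in (0,1):
        t=ang+k*np.pi/2; A=np.array([[np.cos(t),np.sin(t)],[-np.sin(t),np.cos(t)]]); ctr=[];ext=[]
        for e,s in zip(A,size):
            tt,bb,cc=T@e,B@e,C@e; lo,hi=tt.min(),tt.max()
            if cc>hi: hi=bb.max()
            if cc<lo: lo=bb.min()
            ctr.append((lo+hi)/2); ext.append(hi-lo)
        err=abs(np.array(ext)-size).sum()
        if best is None or err<best[0]: best=(err,np.array(ctr)@A,np.degrees(t),np.array(ext))
    return best[1].round(4),round(best[2],1),best[3].round(4)
def patch(f,seed,z,lo,hi,r=40,n='wrist'):
    "HSV patch: centre + angle of long side at height z"
    im=np.load('pics/'+f+'.npz')['im']; m=cv2.inRange(cv2.cvtColor(im,cv2.COLOR_RGB2HSV),lo,hi)
    _,L=cv2.connectedComponents(m); yy,xx=np.nonzero(L); i=np.argmin((xx-seed[0])**2+(yy-seed[1])**2); m=(L==L[yy[i],xx[i]]).astype(np.uint8)
    c=max(cv2.findContours(m,0,1)[0],key=cv2.contourArea)[:,0].astype(float)
    W=world(n,c,z,f)[:,:2]; (c0,s,a)=cv2.minAreaRect((W*1e3).astype(np.float32))
    if s[0]<s[1]: a+=90
    return (np.array(c0)/1e3).round(4),round(a,1),np.round(sorted(s)[::-1],1)
E
python3 - <<'E'
from h import *
S76=(.076,.076)
for k,a in {'ny':('w2',(245,150),S76,.022),'nk':('w2',(58,150),S76,.022),'nb':('w2',(490,280),S76,.022),'nr':('w1',(356,270),S76,.022),
 'tr':('w2',(318,288),(.048,.032),.044),'rel':('w2',(475,105),(.040,.024),.044),'board':('w2',(385,214),(.046,.032),.008),'teal':('w2',(314,240),(.048,.032),.044),'cap':('w2',(50,270),(.035,.035),.05),'nb1':('w1',(210,400),S76,.022)}.items():
    try: print(k,*box(*a))
    except Exception as e: print(k,e)
print('tr',*patch('w2',(320,315),.044,(22,120,120),(35,255,255)))
print('rel',*patch('w2',(490,108),.044,(0,0,150),(180,60,255)))
print('cap',*patch('w2',(38,280),.05,(0,0,130),(180,80,255)))
print('swknob',*patch('w1',(272,178),.048,(0,0,0),(180,255,70)))
print('swline',*patch('w1',(271,185),.048,(0,0,150),(180,60,255)))
print('nydash..floor',*patch('w2',(275,140),.006,(0,0,150),(180,80,255)))
print('nrfloor',*patch('w1',(378,255),.006,(0,0,150),(180,80,255)))
print('nbfloor',*patch('w2',(515,260),.006,(0,0,150),(180,80,255)))
print('nkdash',*patch('w2',(88,163),.022,(0,0,120),(180,80,255)))
E
```

```text
ny [ 0.4607 -0.1103] -16.2 [0.0782 0.0779]
nk [ 0.384  -0.2972] 65.5 [0.0773 0.0776]
nb [0.6752 0.1282] -0.6 [0.0777 0.0774]
nr [0.5234 0.3866] 80.2 [0.0784 0.078 ]
tr [ 0.6539 -0.1179] -16.0 [0.0478 0.0322]
rel [0.4834 0.1112] 46.9 [0.0388 0.0242]
board [ 0.5753 -0.0062] 26.6 [0.0457 0.0305]
teal [ 0.5677 -0.0984] -21.6 [0.0474 0.0318]
cap [ 0.5146 -0.41  ] 10.9 [0.0361 0.0342]
nb1 [0.6046 0.2263] -0.9 [0.6912 0.9133]
tr [ 0.6551 -0.1171] 162.9 [29.7 18.2]
rel [0.4837 0.1117] 46.2 [21.5 12.6]
cap [ 0.5146 -0.4104] 15.7 [29.8 29.4]
swknob [0.377  0.3001] 179.7 [28.9 16.2]
swline [0.3844 0.298 ] 179.3 [9.9 1.3]
nydash..floor [ 0.4602 -0.1105] 163.8 [55.4 39.1]
nrfloor [0.5256 0.3868] 169.7 [42.6 30.2]
nbfloor [0.6782 0.1306] 171.9 [34.7 33.1]
nkdash [ 0.4115 -0.3106] 63.5 [13.8  2.9]
```

Emit:
carry_out([
  [33,-9,-35,0.5],
  [33,-9,-35,0],
  [33,-8,-35,0],
  [32,-8,-31,0],
  [0,0,0,0],
], squeeze=40)

```text
time_s: 3.38
tcp_pos: [0.654, -0.1173, 0.1309]
ee_rot: [[-0.958, 0.285, -0.006], [0.285, 0.958, 0.002], [0.007, 0.0, -1.0]]
ft_force: [0.2, 0.3, -0.2]
gripper_width: 0.0852
```

Emit:
carry_out([
  [0,0,0,0],
  [0,0,0,0],
])

```text
time_s: 3.62
tcp_pos: [0.6544, -0.1195, 0.1371]
ee_rot: [[-0.958, 0.288, 0.002], [0.288, 0.958, 0.0], [-0.002, 0.001, -1.0]]
ft_force: [-0.2, 0.7, 0.3]
gripper_width: 0.0854
```

```bash
python3 - <<'E'
from h import *
snap('wrist','w3'); print(pix('wrist',[[.6545,-.1175,.044]],'w3'))
s=tuple(pix('wrist',[[.6545,-.1175,.044]],'w3')[0].astype(int))
print('tr',*patch('w3',s,.044,(22,120,120),(35,255,255)))
print('ny',*box('w3',tuple(pix('wrist',[[.43,-.1,.022]],'w3')[0].astype(int)),(.076,.076),.022))
E
```

```text
[[318.022593   239.83111991]]
tr [ 0.6542 -0.1173] 164.0 [30.3 18.4]Traceback (most recent call last):
  File "<stdin>", line 5, in <module>
  File "h.py", line 31, in box
    c=max(cv2.findContours(m,0,1)[0],key=cv2.contourArea)[:,0].astype(float)
      ~~~^^^^^^^^^^^^^^^^^^^^^^^^^^^^^^^^^^^^^^^^^^^^^^^^
ValueError: max() iterable argument is empty
```

View pics/w3.png

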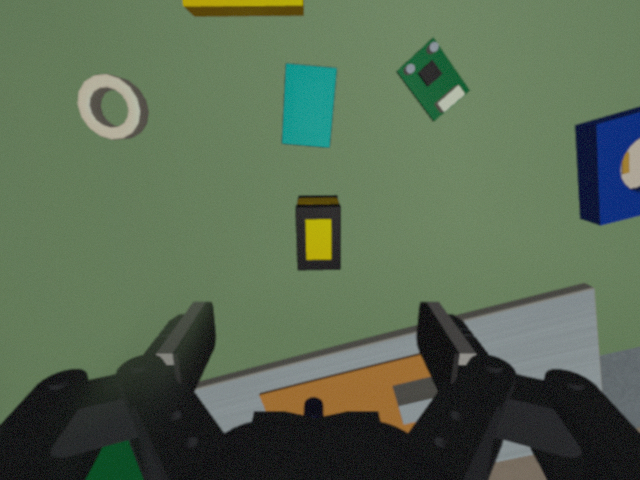

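Emit:
carry_out([
  [0,2.5,-40,0.7],
  [0,0,-40,0],
  [0,0,-25,0],
  [0,0,-12,0],
  [0,0,0,0],
])

```text
time_s: 4.3
tcp_pos: [0.6541, -0.1178, 0.0186]
ee_rot: [[-0.961, 0.277, -0.0], [0.277, 0.961, 0.0], [0.0, 0.0, -1.0]]
ft_force: [0.8, -0.2, 0.0]
gripper_width: 0.0856
```

Emit:
carry_out([
  [0,0,0,0],
  [0,0,0,0],
  [0,0,0,0],
  [0,0,0,0],
  [0,0,0,0],
], fingers=20)

```text
time_s: 4.92
tcp_pos: [0.6549, -0.118, 0.0192]
ee_rot: [[-0.961, 0.277, 0.002], [0.277, 0.961, -0.0], [-0.002, 0.0, -1.0]]
ft_force: [-0.5, 0.4, 6.2]
gripper_width: 0.0314
```

Emit:
carry_out([
  [0,0,0,0],
  [0,0,0,0],
  [0,0,0,0],
])

```text
time_s: 5.3
tcp_pos: [0.6549, -0.118, 0.0192]
ee_rot: [[-0.961, 0.277, 0.002], [0.277, 0.961, -0.0], [-0.002, 0.0, -1.0]]
ft_force: [-0.3, 0.6, 5.5]
gripper_width: 0.0314
```

Emit:
carry_out([
  [0,0,20,0],
  [0,0,35,0],
  [0,0,35,0],
  [-30,1,0,0],
  [-45,2,0,0],
])

```text
time_s: 5.92
tcp_pos: [0.5793, -0.1149, 0.1093]
ee_rot: [[-0.961, 0.277, 0.003], [0.277, 0.961, -0.001], [-0.003, 0.0, -1.0]]
ft_force: [-0.8, 0.3, -1.1]
gripper_width: 0.0312
```

Emit:
carry_out([
  [-45,2,0,0],
  [-40,2,0,0],
  [-23.5,0,0,0],
  [-10,0,-10,0],
  [0,0,0,0],
])

```text
time_s: 6.55
tcp_pos: [0.4594, -0.1109, 0.0984]
ee_rot: [[-0.961, 0.278, -0.002], [0.278, 0.961, 0.0], [0.002, -0.0, -1.0]]
ft_force: [-0.4, -0.1, -1.2]
gripper_width: 0.0314
```

Emit:
carry_out([
  [0,0,0,0],
  [0,0,0,0],
])

```text
time_s: 6.8
tcp_pos: [0.4617, -0.1109, 0.0986]
ee_rot: [[-0.961, 0.277, 0.001], [0.277, 0.961, -0.0], [-0.001, 0.0, -1.0]]
ft_force: [0.1, 0.3, -2.6]
gripper_width: 0.0315
```

```bash
python3 - <<'E'
from h import *
snap('wrist','w4'); s=ctrl.state(); print(s['tcp_pos'],s['ft_force'],s['joints'].round(2))
E
```

```text
[ 0.46151453 -0.11091571  0.09858036] [ 0.69341299 -0.80730077 -0.8456302 ] [ 0.12  0.55  0.1   2.07 -0.1   0.53  1.58]
```

View pics/w4.png

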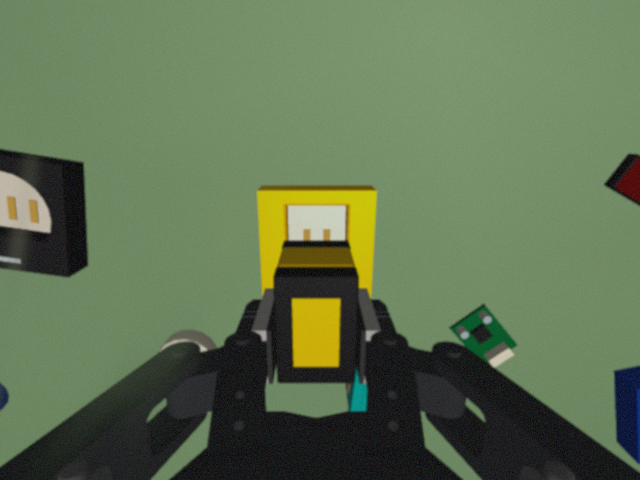

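```bash
python3 - <<'E'
from h import *
h=.044+.099-.0185
print('tr',*patch('w4',(317,330),h,(22,120,120),(35,255,255)))
print('ny floor top edge',world('wrist',[(288,206),(346,206)],.006,'w4').round(4).tolist(), 'rim edge', world('wrist',[(285,204),(349,204)],.022,'w4').round(4).tolist())
print('outer top',world('wrist',[(258,191),(376,191)],.022,'w4').round(4).tolist(),'bottom',world('wrist',[(258,187),(376,187)],.0,'w4').round(4).tolist())
# expected
a=np.radians(-16.2);e=np.array([np.cos(a),np.sin(a)]);n=np.array([-e[1],e[0]]);c=np.array([.4605,-.1104])
print('exp rim',(c-.028*e-.02*n).round(4),(c-.028*e+.02*n).round(4),'outer',(c-.038*e-.038*n).round(4),(c-.038*e+.038*n).round(4))
E
```

```text
tr [ 0.4609 -0.1105] 163.9 [30.2 18.4]
ny floor top edge [[0.4321, -0.1222, 0.006], [0.4432, -0.0836, 0.006]] rim edge [[0.4273, -0.1214, 0.022], [0.4387, -0.0818, 0.022]]
outer top [[0.4145, -0.1354, 0.022], [0.4353, -0.0632, 0.022]] bottom [[0.4145, -0.1391, 0.0], [0.4373, -0.06, 0.0]]
exp rim [ 0.428  -0.1218] [ 0.4392 -0.0834] outer [ 0.4134 -0.1363] [ 0.4346 -0.0633]
```

Emit:
carry_out([
  [0,0,-35,0],
  [0,0,-25,0],
  [0,0,-8,0],
  [0,0,-3,0],
  [0,0,-2,0],
])

```text
time_s: 7.48
tcp_pos: [0.4614, -0.1111, 0.0259]
ee_rot: [[-0.961, 0.277, 0.002], [0.277, 0.961, -0.0], [-0.002, 0.0, -1.0]]
ft_force: [0.5, 0.4, -2.0]
gripper_width: 0.0312
```

Emit:
carry_out([
  [0,0,-1,0],
  [0,0,0,0],
])

```text
time_s: 7.72
tcp_pos: [0.4613, -0.111, 0.0251]
ee_rot: [[-0.961, 0.277, 0.002], [0.277, 0.961, -0.0], [-0.002, 0.0, -1.0]]
ft_force: [-0.4, 0.4, 4.1]
gripper_width: 0.0312
```

Emit:
carry_out([
  [0,0,-0.5,0],
  [0,0,0,0],
])

```text
time_s: 7.98
tcp_pos: [0.4612, -0.111, 0.0251]
ee_rot: [[-0.961, 0.277, 0.002], [0.277, 0.961, -0.0], [-0.002, 0.0, -1.0]]
ft_force: [-1.5, 0.1, 8.4]
gripper_width: 0.0314
```

Emit:
carry_out([
  [0,0,0,0],
  [0,0,0,0],
  [0,0,0,0],
  [0,0,0,0],
], fingers=85)

```text
time_s: 8.48
tcp_pos: [0.4606, -0.1109, 0.0236]
ee_rot: [[-0.961, 0.277, -0.0], [0.277, 0.961, 0.0], [0.0, -0.0, -1.0]]
ft_force: [0.1, 0.0, 0.1]
gripper_width: 0.0851
```

Emit:
carry_out([
  [0,0,15,0],
  [0,0,35,0],
  [0,0,50,0],
  [0,0,50,0],
  [0,0,0,0],
])

```text
time_s: 9.1
tcp_pos: [0.4633, -0.1116, 0.1783]
ee_rot: [[-0.961, 0.277, 0.01], [0.277, 0.961, -0.002], [-0.01, 0.001, -1.0]]
ft_force: [0.2, 0.6, -0.2]
gripper_width: 0.085
```

```bash
python3 - <<'E'
from h import *
snap('wrist','w5'); s=ctrl.state(); print(s['tcp_pos'],s['ft_force'],s['joints'].round(2))
q=tuple(pix('wrist',[[.4605,-.1104,.05]],'w5')[0].astype(int)); print(q)
print('tr',*patch('w5',q,.05,(22,120,120),(35,255,255)))
for n in ('scene','side'): print(n,*patch(n+'0' if snap(n,n+'1') is None else n+'1',tuple(pix(n,[[.4605,-.1104,.05]])[0].astype(int)),.05,(22,120,120),(35,255,255),n=n))
E
```

```text
[ 0.46162147 -0.11109597  0.17615271] [ 0.25947666 -0.77213304 -1.32132246] [ 0.1   0.42  0.13  1.99 -0.08  0.73  1.56]
(np.int64(315), np.int64(222))
tr [ 0.4605 -0.1106] 164.5 [30.2 18.5]
scene [ 0.4602 -0.1106] 165.6 [29.7 18.1]
side [ 0.4577 -0.1116] 163.3 [28.8 16.6]
```

Emit:
carry_out([
  [9,-50,0,0],
  [9,-50,-10,0],
  [9,-50,-10,0],
  [9,-50,-10,0],
  [9,-50,-10,0],
])

```text
time_s: 9.88
tcp_pos: [0.5048, -0.3617, 0.1313]
ee_rot: [[-0.961, 0.277, -0.003], [0.277, 0.961, 0.003], [0.004, 0.002, -1.0]]
ft_force: [0.6, -0.4, 0.5]
gripper_width: 0.0853
```

Emit:
carry_out([
  [9,-50,-8,0],
  [0,0,0,0],
  [0,0,0,0],
  [0,0,0,0],
])

```text
time_s: 10.38
tcp_pos: [0.5151, -0.4086, 0.1253]
ee_rot: [[-0.962, 0.275, -0.001], [0.275, 0.962, 0.002], [0.001, 0.002, -1.0]]
ft_force: [-0.3, 0.7, 0.0]
gripper_width: 0.0852
```

```bash
python3 - <<'E'
from h import *
snap('wrist','w6'); s=ctrl.state(); print(s['tcp_pos'],s['ft_force'],s['joints'].round(2))
q=tuple(pix('wrist',[[.5146,-.4102,.05]],'w6')[0].astype(int)); print(q)
print('cap',*patch('w6',q,.05,(0,0,130),(180,80,255)))
print('cap',*patch('w6',q,.05,(0,0,100),(180,100,255)))
E
```

```text
[ 0.51518765 -0.40888541  0.12569908] [-1.15855736  0.69193262 -0.66031916] [ 0.57  0.73  0.11  1.52 -0.1   0.9   2.01]
(np.int64(312), np.int64(249))
cap [ 0.5152 -0.4088] 164.0 [29.7 29.4]
cap [ 0.5151 -0.4091] 74.0 [30.1 29.7]
```

View pics/w6.png

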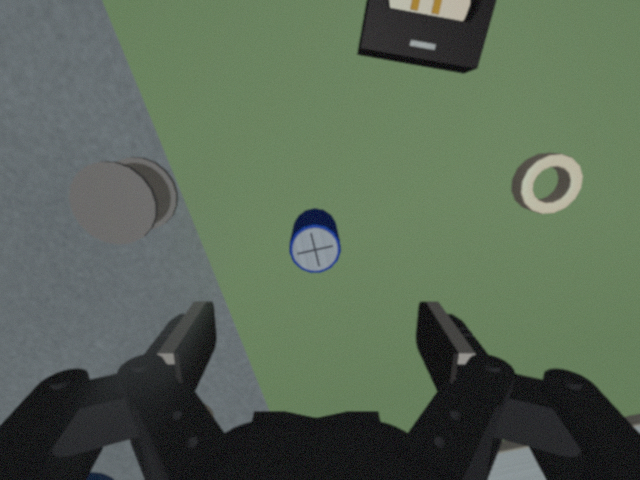

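Emit:
carry_out([
  [0,0,-40,0],
  [0,0,-35,0],
  [0,0,-20,0],
  [0,0,-10,0],
  [0,0,0,0],
])

```text
time_s: 11.05
tcp_pos: [0.5149, -0.4108, 0.0209]
ee_rot: [[-0.961, 0.277, 0.0], [0.277, 0.961, -0.0], [-0.0, -0.0, -1.0]]
ft_force: [-0.2, 0.4, 0.2]
gripper_width: 0.0847
```

Emit:
carry_out([
  [0,0,0,0],
  [0,0,0,0],
  [0,0,0,0],
  [0,0,0,0],
  [0,0,0,0],
], fingers=24)

```text
time_s: 11.68
tcp_pos: [0.5153, -0.4113, 0.0218]
ee_rot: [[-0.961, 0.277, 0.001], [0.277, 0.961, -0.001], [-0.002, -0.001, -1.0]]
ft_force: [0.5, 0.9, 6.0]
gripper_width: 0.0339
```

Emit:
carry_out([
  [0,0,0,0],
  [0,0,20,0],
  [0,0,40,0],
  [0,0,40,0],
  [0,0,0,0],
])

```text
time_s: 12.3
tcp_pos: [0.5166, -0.4128, 0.1256]
ee_rot: [[-0.961, 0.277, 0.007], [0.277, 0.961, -0.006], [-0.008, -0.004, -1.0]]
ft_force: [0.1, -0.3, -1.1]
gripper_width: 0.0341
```

Emit:
carry_out([
  [12,40,0,0],
  [16,56,0,0],
  [16,56,0,0],
  [16,56,0,0],
  [16,56,0,0],
])

```text
time_s: 12.92
tcp_pos: [0.5902, -0.1449, 0.12]
ee_rot: [[-0.961, 0.277, -0.002], [0.277, 0.961, 0.0], [0.002, -0.0, -1.0]]
ft_force: [0.9, -0.1, -0.0]
gripper_width: 0.0339
```

Emit:
carry_out([
  [17,56,0,0],
  [17,56,0,0],
  [17,56,0,0],
  [17,56,0,0],
  [17,50,0,0],
])

```text
time_s: 13.55
tcp_pos: [0.6749, 0.1297, 0.1198]
ee_rot: [[-0.961, 0.276, -0.003], [0.276, 0.961, -0.0], [0.002, -0.001, -1.0]]
ft_force: [0.1, 0.6, -0.0]
gripper_width: 0.0336
```

Emit:
carry_out([
  [0,0,0,0],
  [0,0,0,0],
  [0,0,0,0],
])

```text
time_s: 13.92
tcp_pos: [0.6753, 0.1243, 0.1205]
ee_rot: [[-0.96, 0.28, -0.001], [0.28, 0.96, -0.002], [0.001, -0.002, -1.0]]
ft_force: [0.3, 0.3, -0.5]
gripper_width: 0.0344
```

```bash
python3 - <<'E'
from h import *
snap('wrist','w7'); s=ctrl.state(); print(s['tcp_pos'],s['ft_force'],s['joints'].round(2))
h=.05+s['tcp_pos'][2]-.021; q=tuple(pix('wrist',[[*s['tcp_pos'][:2],h]],'w7')[0].astype(int)); print(q)
print('cap',*patch('w7',q,h,(0,0,130),(180,80,255)))
for n in ('scene','side'):
    snap(n,n+'2')
E
```

```text
[0.67544194 0.12449254 0.12071531] [-0.48595411  0.17779476 -0.88515711] [-0.31  0.79  0.17  1.43 -0.15  0.94  1.19]
(np.int64(315), np.int64(340))
cap [0.6744 0.1248] 163.8 [29.9 29.9]
```

View pics/w7.png

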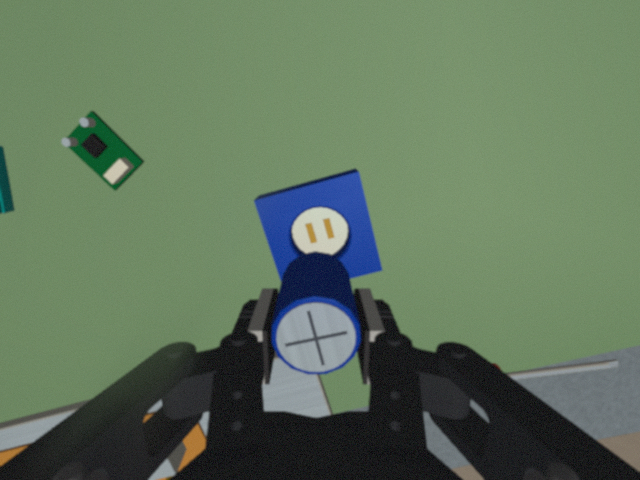

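```bash
python3 - <<'E'
from h import *
im=np.load('pics/w7.npz')['im']
W=world('wrist',[(257,203),(358,174),(382,270)],.022,'w7')[:,:2]; print(W.round(4).tolist(),np.linalg.norm(np.diff(W,axis=0),axis=1),(W[0]+W[2])/2)
B=world('wrist',[(255,199),(358,169)],0,'w7')[:,:2]; print('bottom corners',B.round(4).tolist())
m=cv2.inRange(cv2.cvtColor(im,cv2.COLOR_RGB2HSV),(10,0,130),(40,110,255)); _,L=cv2.connectedComponents(m); m=(L==L[215,320]).astype(np.uint8)
c=max(cv2.findContours(m,0,1)[0],key=cv2.contourArea)[:,0].astype(float); F=world('wrist',c,.006,'w7');R=world('wrist',c,.022,'w7')
print('floor y range',F[:,:2].min(0),F[:,:2].max(0),'rim',R[:,:2].min(0),R[:,:2].max(0))
i=c[:,1].argmin();print(R[i],F[i],cam('wrist','w7')[2])
E
```

```text
[[0.6383, 0.0918], [0.6386, 0.1654], [0.7129, 0.1651]] [0.07355692 0.07431126] [0.67559047 0.12847421]
bottom corners [[0.6382, 0.0864], [0.6383, 0.168]]
floor y range [0.65733432 0.10622867] [0.69532922 0.14826565] rim [0.65391572 0.10871785] [0.68955371 0.14814718]
[0.65391572 0.12479376 0.022     ] [0.65733432 0.12336776 0.006     ] [0.60222439 0.14635585 0.26393012]
```

Emit:
carry_out([
  [0.5,3,-35,0],
  [0,0,-35,0],
  [0,0,-14,0],
  [0,0,-6,0],
  [0,0,-2,0],
])

```text
time_s: 14.7
tcp_pos: [0.6771, 0.13, 0.0297]
ee_rot: [[-0.961, 0.277, 0.002], [0.277, 0.961, 0.0], [-0.002, 0.001, -1.0]]
ft_force: [0.2, 0.2, -1.4]
gripper_width: 0.0337
```

Emit:
carry_out([
  [0,0,-1,0],
  [0,0,0,0],
])

```text
time_s: 14.95
tcp_pos: [0.6767, 0.1302, 0.0287]
ee_rot: [[-0.961, 0.277, 0.001], [0.277, 0.961, 0.0], [-0.001, 0.001, -1.0]]
ft_force: [-0.1, -0.6, -0.7]
gripper_width: 0.0341
```

Emit:
carry_out([
  [-0.5,-2,0,0],
  [0,0,0,0],
  [0,0,-1,0],
  [0,0,0,0],
])

```text
time_s: 15.45
tcp_pos: [0.6758, 0.1278, 0.0278]
ee_rot: [[-0.961, 0.277, 0.0], [0.277, 0.961, -0.0], [-0.0, -0.0, -1.0]]
ft_force: [-2.3, -1.2, 4.9]
gripper_width: 0.0341
```

Emit:
carry_out([
  [0,0,-0.5,0],
  [0,0,0,0],
])

```text
time_s: 15.7
tcp_pos: [0.6759, 0.1279, 0.0278]
ee_rot: [[-0.961, 0.277, 0.0], [0.277, 0.961, -0.0], [-0.0, -0.0, -1.0]]
ft_force: [-2.5, -0.5, 7.1]
gripper_width: 0.0339
```

Emit:
carry_out([
  [0,0,0,0],
  [0,0,0,0],
  [0,0,0,0],
  [0,0,0,0],
], fingers=85)

```text
time_s: 16.2
tcp_pos: [0.6756, 0.1281, 0.026]
ee_rot: [[-0.961, 0.277, -0.0], [0.277, 0.961, -0.0], [0.0, -0.0, -1.0]]
ft_force: [0.6, -0.0, -0.0]
gripper_width: 0.0846
```

Emit:
carry_out([
  [0,0,15,0],
  [0,0,35,0],
  [0,0,50,0],
  [0,0,50,0],
  [0,0,0,0],
])

```text
time_s: 16.82
tcp_pos: [0.6793, 0.1283, 0.1835]
ee_rot: [[-0.961, 0.277, 0.013], [0.277, 0.961, 0.002], [-0.012, 0.006, -1.0]]
ft_force: [0.2, -0.5, -1.6]
gripper_width: 0.085
```

```bash
python3 - <<'E'
from h import *
snap('wrist','w8'); s=ctrl.state(); print(s['tcp_pos'],s['ft_force'],s['joints'].round(2))
q=tuple(pix('wrist',[[.676,.128,.056]],'w8')[0].astype(int)); print(q)
print('cap',*patch('w8',q,.056,(0,0,130),(180,80,255)))
E
```

```text
[0.67725157 0.12818133 0.18012517] [-0.63121376  0.32375406 -0.56247855] [-0.32  0.73  0.18  1.37 -0.14  1.05  1.18]
(np.int64(313), np.int64(222))
cap [0.6756 0.128 ] 163.8 [29.2 29.1]
```

Emit:
carry_out([
  [-32,-3,0,10.4],
  [-32,-3,0,10.4],
  [-32,-3,-10,10.4],
  [-32,-3,-15,10.4],
  [-32,-3,-15,10.4],
])

```text
time_s: 17.5
tcp_pos: [0.5136, 0.1128, 0.1351]
ee_rot: [[-0.806, -0.592, -0.002], [-0.592, 0.806, -0.001], [0.002, 0.001, -1.0]]
ft_force: [0.0, -0.5, 0.6]
gripper_width: 0.085
```

Emit:
carry_out([
  [-32,-2,-11,10.4],
  [0,0,0,0],
  [0,0,0,0],
  [0,0,0,0],
  [0,0,0,0],
])

```text
time_s: 18.12
tcp_pos: [0.4844, 0.1112, 0.1254]
ee_rot: [[-0.691, -0.723, 0.001], [-0.723, 0.691, 0.0], [-0.001, -0.001, -1.0]]
ft_force: [-0.1, 0.3, 0.7]
gripper_width: 0.0849
```

```bash
python3 - <<'E'
from h import *
snap('wrist','w9'); s=ctrl.state(); print(s['tcp_pos'],s['ee_rot'][:2,1],np.degrees(np.arctan2(*s['ee_rot'][1::-1,1])),s['joints'].round(2))
q=tuple(pix('wrist',[[.4836,.1115,.044]],'w9')[0].astype(int)); print(q)
print('rel',*patch('w9',q,.044,(0,0,150),(180,90,255)))
m=comp('w9',q)
print('rel',*box('w9',q,(.040,.024),.044))
E
```

```text
[0.48425559 0.11121034 0.12536297] [-0.72282212  0.69103397] 136.28798109363748 [-0.19  0.53 -0.12  1.98  0.1   0.64  2.01]
(np.int64(317), np.int64(245))
rel [0.484  0.1116] 45.9 [21.7 12.9]
rel [0.4832 0.1111] 44.4 [0.0391 0.025 ]
```

Emit:
carry_out([
  [0,0,-40,-0.3],
  [0,0,-35,0],
  [0,0,-21,0],
  [0,0,-10,0],
  [0,0,0,0],
])

```text
time_s: 18.8
tcp_pos: [0.4837, 0.1111, 0.0191]
ee_rot: [[-0.695, -0.719, -0.0], [-0.719, 0.695, -0.0], [0.001, 0.0, -1.0]]
ft_force: [0.3, 0.2, -0.7]
gripper_width: 0.0848
```

Emit:
carry_out([
  [0,0,0,0],
  [0,0,0,0],
  [0,0,0,0],
  [0,0,0,0],
  [0,0,0,0],
], fingers=14)

```text
time_s: 19.42
tcp_pos: [0.4841, 0.1112, 0.0199]
ee_rot: [[-0.695, -0.719, 0.001], [-0.719, 0.695, 0.0], [-0.001, -0.001, -1.0]]
ft_force: [-0.1, -0.4, 6.6]
gripper_width: 0.0232
```

Emit:
carry_out([
  [0,0,0,0],
  [0,0,20,0],
  [0,0,40,0],
  [0,0,40,0],
  [0,0,0,0],
])

```text
time_s: 20.05
tcp_pos: [0.4855, 0.1116, 0.1217]
ee_rot: [[-0.695, -0.719, 0.006], [-0.719, 0.695, 0.002], [-0.005, -0.003, -1.0]]
ft_force: [-0.2, 0.6, -1.3]
gripper_width: 0.0232
```

Emit:
carry_out([
  [7,46,0,-9.4],
  [7,46,0,-9.4],
  [7,46,0,-9.4],
  [7,46,0,-9.4],
  [7,46,0,-9.4],
])

```text
time_s: 20.68
tcp_pos: [0.5179, 0.3418, 0.1172]
ee_rot: [[-1.0, 0.023, -0.002], [0.023, 1.0, -0.003], [0.002, -0.003, -1.0]]
ft_force: [1.4, 1.0, -0.5]
gripper_width: 0.0232
```

Emit:
carry_out([
  [6,46,-10,-9],
  [0,0,0,0],
  [0,0,0,0],
  [0,0,0,0],
  [0,0,0,0],
])

```text
time_s: 21.3
tcp_pos: [0.5252, 0.3856, 0.1095]
ee_rot: [[-0.984, 0.175, 0.0], [0.175, 0.984, -0.001], [-0.0, -0.0, -1.0]]
ft_force: [0.7, 0.5, 0.1]
gripper_width: 0.0235
```

```bash
python3 - <<'E'
from h import *
snap('wrist','w10'); s=ctrl.state(); print(s['tcp_pos'],np.degrees(np.arctan2(*s['ee_rot'][1::-1,1])),s['joints'].round(2))
h=.044+s['tcp_pos'][2]-.0195; q=tuple(pix('wrist',[[*s['tcp_pos'][:2],h]],'w10')[0].astype(int)); print(q)
print('rel',*patch('w10',q,h,(0,0,150),(180,90,255)))
E
```

```text
[0.52514742 0.3859249  0.10958069] 79.91327336516306 [-0.78  0.75  0.2   1.55 -0.18  0.86  0.88]
(np.int64(316), np.int64(332))
rel [0.5257 0.3856] 169.9 [22.  13.2]
```

View pics/w10.png

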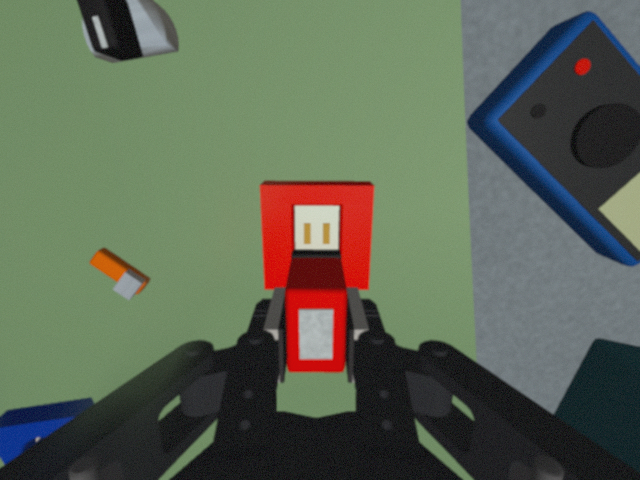

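```bash
python3 - <<'E'
from h import *
W=world('wrist',[(262,187),(373,186),(369,288),(266,288)],.022,'w10')[:,:2]; print(W.round(4).tolist(),W.mean(0),np.linalg.norm(W-np.roll(W,1,0),axis=1))
R=world('wrist',[(294,205),(340,205)],.022,'w10')[:,:2]; e=np.array([np.cos(np.radians(-10)),np.sin(np.radians(-10))]); print(R,'centre from pocket back edge',R.mean(0)+.024*e)
E
```

```text
[[0.4801, 0.3574], [0.4925, 0.4302], [0.5659, 0.4179], [0.5527, 0.3439]] [0.52280987 0.38731701] [0.07383179 0.07383907 0.07446531 0.07514684]
[[0.49583201 0.375964  ]
 [0.50129725 0.40659903]] centre from pocket back edge [0.52220002 0.38711396]
```

Emit:
carry_out([
  [-2.5,1,-35,0],
  [0,0,-30,0],
  [0,0,-12,0],
  [0,0,-4,0],
  [0,0,0,0],
])

```text
time_s: 21.98
tcp_pos: [0.5229, 0.3883, 0.0292]
ee_rot: [[-0.985, 0.174, 0.001], [0.174, 0.985, 0.001], [-0.001, 0.001, -1.0]]
ft_force: [1.2, 0.1, -0.2]
gripper_width: 0.0234
```

Emit:
carry_out([
  [0,0,-1,0],
  [0,0,-1,0],
  [0,0,0,0],
])

```text
time_s: 22.35
tcp_pos: [0.5222, 0.3882, 0.0266]
ee_rot: [[-0.985, 0.173, 0.0], [0.173, 0.985, 0.0], [-0.0, 0.0, -1.0]]
ft_force: [-0.0, -0.8, -1.3]
gripper_width: 0.0235
```

Emit:
carry_out([
  [0.5,-1,-1,0],
  [0,0,-0.5,0],
  [0,0,0,0],
])

```text
time_s: 22.72
tcp_pos: [0.5225, 0.3879, 0.026]
ee_rot: [[-0.985, 0.173, -0.0], [0.173, 0.985, 0.001], [0.0, 0.001, -1.0]]
ft_force: [-2.9, -0.0, 5.7]
gripper_width: 0.0234
```

Emit:
carry_out([
  [0,0,0,0],
  [0,0,0,0],
  [0,0,0,0],
  [0,0,0,0],
], fingers=85)

```text
time_s: 23.22
tcp_pos: [0.5227, 0.3869, 0.0246]
ee_rot: [[-0.985, 0.174, -0.0], [0.174, 0.985, -0.0], [0.0, -0.0, -1.0]]
ft_force: [-0.7, -0.0, 0.1]
gripper_width: 0.0847
```

Emit:
carry_out([
  [0,0,15,0],
  [0,0,35,0],
  [0,0,50,0],
  [0,0,40,0],
  [0,0,0,0],
])

```text
time_s: 23.85
tcp_pos: [0.5253, 0.3885, 0.1704]
ee_rot: [[-0.985, 0.174, 0.008], [0.174, 0.985, 0.006], [-0.007, 0.007, -1.0]]
ft_force: [0.0, 1.2, -0.4]
gripper_width: 0.0851
```

```bash
python3 - <<'E'
from h import *
snap('wrist','w11'); s=ctrl.state(); print(s['tcp_pos'],np.degrees(np.arctan2(*s['ee_rot'][1::-1,1])),s['joints'].round(2))
q=tuple(pix('wrist',[[.523,.387,.05]],'w11')[0].astype(int))
print('rel',*patch('w11',q,.05,(0,0,150),(180,90,255)))
q=tuple(pix('wrist',[[.377,.300,.048]],'w11')[0].astype(int));print(q)
print('knob',*patch('w11',q,.048,(0,0,0),(180,255,70)))
E
```

```text
[0.5236935  0.38766307 0.1677026 ] 80.00509976541525 [-0.79  0.68  0.21  1.51 -0.16  0.97  0.86]
rel [0.5227 0.3878] 169.9 [21.3 12.7]
(np.int64(145), np.int64(41))
knob [0.3802 0.3027] 0.5 [33.7 21.7]
```

Emit:
carry_out([
  [-37,-22,0,2.5],
  [-37,-22,-10,2.5],
  [-37,-22,-12,2.5],
  [-35,-21,-12,2.5],
  [0,0,0,0],
])

```text
time_s: 24.52
tcp_pos: [0.372, 0.297, 0.1291]
ee_rot: [[-1.0, -0.001, -0.008], [-0.001, 1.0, -0.005], [0.008, -0.005, -1.0]]
ft_force: [0.7, 0.6, -0.4]
gripper_width: 0.085
```

Emit:
carry_out([
  [0,0,0,0],
  [0,0,0,0],
  [0,0,0,0],
])

```text
time_s: 24.9
tcp_pos: [0.3775, 0.3006, 0.1308]
ee_rot: [[-1.0, 0.0, 0.001], [0.0, 1.0, 0.0], [-0.001, 0.0, -1.0]]
ft_force: [-0.6, 0.6, 0.4]
gripper_width: 0.085
```

```bash
python3 - <<'E'
from h import *
snap('wrist','w12'); s=ctrl.state(); print(s['tcp_pos'],np.degrees(np.arctan2(*s['ee_rot'][1::-1,1])),s['joints'].round(2))
q=tuple(pix('wrist',[[.377,.300,.048]],'w12')[0].astype(int));print(q)
print('line',*patch('w12',pix('wrist',[[.384,.298,.048]],'w12')[0],.048,(0,0,140),(180,60,255)))
E
```

```text
[0.37732646 0.30049668 0.130827  ] 90.00126911155482 [-0.82  0.5   0.15  2.02 -0.13  0.63  0.98]
(np.int64(314), np.int64(244))
line [0.3855 0.2984] 179.7 [13.3  2.1]
```

View pics/w12.png

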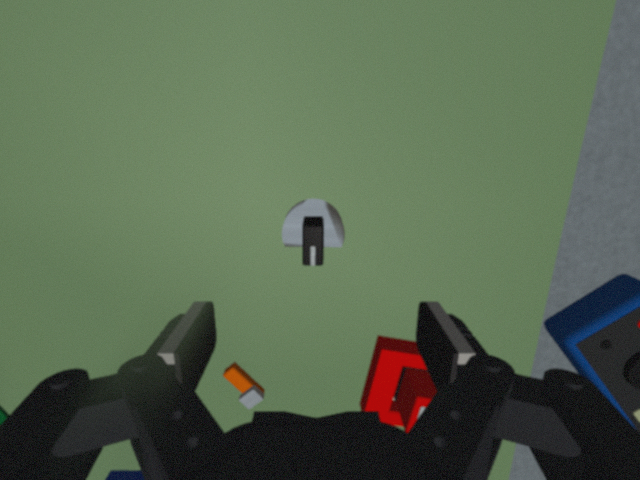

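```bash
python3 - <<'E'
from h import *
print('knob front corners',world('wrist',[(303,265),(323,265)],.048,'w12').round(4).tolist())
print('line ends',world('wrist',[(313,247),(312,265)],.048,'w12').round(4).tolist())
print('flat top z.02',world('wrist',[(284,243),(342,246)],.02,'w12').round(4).tolist())
print('body back top',world('wrist',[(314,198)],.0,'w12').round(4).tolist(),world('wrist',[(314,200)],.02,'w12').round(4).tolist())
im=np.load('pics/w12.npz')['im'][185:275,265:360,::-1]; cv2.imwrite('pics/w12c.png',cv2.resize(im,None,fx=6,fy=6,interpolation=2))
E
```

```text
knob front corners [[0.3921, 0.2917, 0.048], [0.3921, 0.3057, 0.048]]
line ends [[0.3788, 0.2987, 0.048], [0.3921, 0.298, 0.048]]
flat top z.02 [[0.3851, 0.2762, 0.02], [0.3876, 0.3209, 0.02]]
body back top [[0.3539, 0.2993, 0.0]] [[0.3516, 0.2994, 0.02]]
```

View pics/w12c.png

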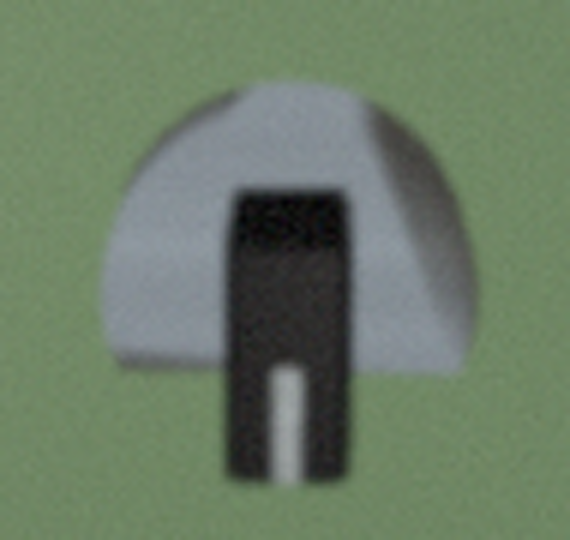

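Emit:
carry_out([
  [0,-2,-40,0],
  [0,0,-35,0],
  [0,0,-21,0],
  [0,0,-9,0],
  [0,0,-2,0],
])

```text
time_s: 25.58
tcp_pos: [0.3769, 0.2982, 0.0236]
ee_rot: [[-1.0, -0.0, -0.0], [-0.0, 1.0, -0.0], [0.0, -0.0, -1.0]]
ft_force: [-0.7, 0.1, 0.2]
gripper_width: 0.085
```

Emit:
carry_out([
  [0,0,0,0],
  [0,0,0,0],
  [0,0,0,0],
  [0,0,0,0],
  [0,0,0,0],
], fingers=5)

```text
time_s: 26.2
tcp_pos: [0.3769, 0.2984, 0.0242]
ee_rot: [[-1.0, -0.0, 0.001], [-0.0, 1.0, 0.001], [-0.001, 0.001, -1.0]]
ft_force: [-1.9, -0.4, 4.7]
gripper_width: 0.0142
```

Emit:
carry_out([
  [0,0,0,0],
  [0,0,0,0],
])

```text
time_s: 26.45
tcp_pos: [0.3769, 0.2984, 0.0242]
ee_rot: [[-1.0, -0.0, 0.001], [-0.0, 1.0, 0.001], [-0.001, 0.001, -1.0]]
ft_force: [0.5, 0.3, 5.7]
gripper_width: 0.0143
```

Emit:
carry_out([
  [0,0,20,0],
  [0,0,40,0],
  [0,0,40,0],
  [20,-45,0,-2],
  [21,-50,0,-2],
])

```text
time_s: 27.08
tcp_pos: [0.4179, 0.2031, 0.124]
ee_rot: [[-0.998, 0.067, 0.001], [0.067, 0.998, 0.001], [-0.001, 0.001, -1.0]]
ft_force: [1.3, -0.1, -2.2]
gripper_width: 0.0139
```

Emit:
carry_out([
  [21,-50,0,-2],
  [21,-51,0,-2],
  [20,-51,0,-2],
  [20,-51,0,-2],
  [0,-50,0,-2],
])

```text
time_s: 27.7
tcp_pos: [0.5009, -0.0519, 0.1233]
ee_rot: [[-0.97, 0.243, 0.001], [0.243, 0.97, -0.001], [-0.001, -0.0, -1.0]]
ft_force: [0.1, -0.4, -2.1]
gripper_width: 0.0143
```

Emit:
carry_out([
  [-20,-50,0,-2],
  [-25,-50,0,-2],
  [-25,-50,0,-2],
  [-25,-50,0,-2],
  [-21,-48,-10,-2.5],
])

```text
time_s: 28.32
tcp_pos: [0.3826, -0.2996, 0.1137]
ee_rot: [[-0.909, 0.416, 0.0], [0.416, 0.909, -0.0], [-0.001, -0.0, -1.0]]
ft_force: [0.5, -0.0, -1.6]
gripper_width: 0.0142
```

Emit:
carry_out([
  [0,0,0,0],
  [0,0,0,0],
  [0,0,0,0],
  [0,0,0,0],
])

```text
time_s: 28.82
tcp_pos: [0.3845, -0.2966, 0.1138]
ee_rot: [[-0.911, 0.412, 0.0], [0.412, 0.911, 0.001], [0.0, 0.001, -1.0]]
ft_force: [0.3, 0.2, -1.8]
gripper_width: 0.0142
```

```bash
python3 - <<'E'
from h import *
snap('wrist','w13'); s=ctrl.state(); print(s['tcp_pos'],np.degrees(np.arctan2(*s['ee_rot'][1::-1,1])),s['joints'].round(2),s['gripper_width'])
E
```

```text
[ 0.38434891 -0.29683082  0.11383971] 65.64777602985707 [ 0.49  0.54  0.18  2.03 -0.17  0.59  1.93] 0.014227541231878369
```

View pics/w13.png

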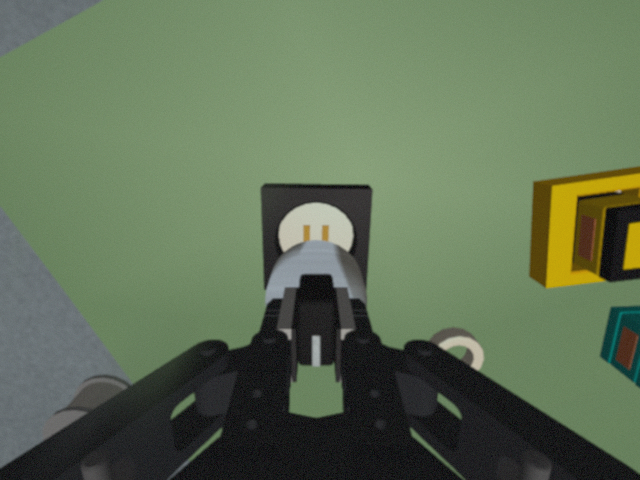

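```bash
python3 - <<'E'
from h import *
W=world('wrist',[(262,189),(371,188)],.022,'w13')[:,:2]; v=W[1]-W[0]; a=np.arctan2(v[1],v[0]); e=np.array([np.sin(a),-np.cos(a)]); print(np.degrees(a),np.linalg.norm(v),'centre',W.mean(0)+.038*e)
B=world('wrist',[(261,184),(372,184)],0,'w13')[:,:2]; v=B[1]-B[0]; a=np.arctan2(v[1],v[0]); e2=np.array([np.sin(a),-np.cos(a)]); print(np.degrees(a),np.linalg.norm(v),'centre',B.mean(0)+.038*e2)
R=world('wrist',[(316,203)],.022,'w13')[0,:2]; print('rim back',R+.028*e)
h=.048+.1138-.0239
K=world('wrist',[(316,336),(316,365)],h,'w13')[:,:2]; print('line',K, 'knob centre',K[1]-.015*e)
E
```

```text
66.17815832072219 0.07401076685847141 centre [ 0.38518551 -0.29561046]
65.6511421180679 0.082085887221616 centre [ 0.38532543 -0.29598896]
rim back [ 0.3850024  -0.29597837]
line [[ 0.38613842 -0.29685845]
 [ 0.39844474 -0.30242373]] knob centre [ 0.38472266 -0.29636532]
```

Emit:
carry_out([
  [0.5,0.5,-35,0],
  [0,0,-30,0],
  [0,0,-10,0],
  [0,0,-5,0],
  [0,0,-2,0],
])

```text
time_s: 29.5
tcp_pos: [0.3847, -0.2977, 0.0323]
ee_rot: [[-0.91, 0.414, 0.001], [0.414, 0.91, -0.001], [-0.001, -0.0, -1.0]]
ft_force: [-0.1, -0.9, -1.7]
gripper_width: 0.0141
```

Emit:
carry_out([
  [0,0,-1,0],
  [0,0,0,0],
])

```text
time_s: 29.75
tcp_pos: [0.3844, -0.2976, 0.0313]
ee_rot: [[-0.91, 0.415, 0.001], [0.415, 0.91, -0.001], [-0.001, -0.0, -1.0]]
ft_force: [0.8, -0.4, -1.8]
gripper_width: 0.0143
```

Emit:
carry_out([
  [0.5,1,-1,0],
  [0,0,-0.5,0],
  [0,0,0,0],
])

```text
time_s: 30.12
tcp_pos: [0.3849, -0.2967, 0.0302]
ee_rot: [[-0.91, 0.415, 0.001], [0.415, 0.91, -0.001], [-0.001, -0.0, -1.0]]
ft_force: [-1.1, 0.1, 4.8]
gripper_width: 0.0142
```

Emit:
carry_out([
  [0,0,0,0],
  [0,0,0,0],
  [0,0,0,0],
  [0,0,0,0],
  [0,0,0,0],
], fingers=85)

```text
time_s: 30.75
tcp_pos: [0.3847, -0.2964, 0.0292]
ee_rot: [[-0.91, 0.415, -0.0], [0.415, 0.91, 0.0], [0.0, -0.0, -1.0]]
ft_force: [0.4, -0.1, 0.4]
gripper_width: 0.085
```

Emit:
carry_out([
  [0,0,15,0],
  [0,0,35,0],
  [0,0,50,0],
  [0,0,50,0],
  [0,0,0,0],
])

```text
time_s: 31.38
tcp_pos: [0.3867, -0.2982, 0.184]
ee_rot: [[-0.91, 0.415, 0.009], [0.415, 0.91, -0.006], [-0.01, -0.002, -1.0]]
ft_force: [-1.7, 0.3, 0.1]
gripper_width: 0.0851
```

Emit:
carry_out([
  [0,0,0,0],
  [0,0,0,0],
  [0,0,0,0],
  [0,0,0,0],
])

```text
time_s: 31.88
tcp_pos: [0.3843, -0.2962, 0.1786]
ee_rot: [[-0.91, 0.415, -0.001], [0.415, 0.91, 0.001], [0.002, 0.0, -1.0]]
ft_force: [-0.1, -0.2, 0.8]
gripper_width: 0.0853
```

```bash
python3 - <<'E'
from h import *
w=snap('wrist','w14'); sc=snap('scene','scene3'); sd=snap('side','side3')
def crop(n,im,c,f,r=33,k=6): 
    u,v=pix(n,[c],f)[0].astype(int); v=min(max(v,r),479-r);u=min(max(u,r),639-r); return cv2.resize(im[v-r:v+r,u-r:u+r,::-1],(198,198),interpolation=2)
C=[[.4605,-.1105,.03],[.6756,.128,.03],[.523,.387,.03],[.385,-.296,.03]]
rows=[np.hstack([crop('scene',sc,c,None) for c in C]),np.hstack([crop('side',sd,c,None) for c in C])]
u,v=pix('wrist',[C[3]],'w14')[0].astype(int); b=cv2.resize(w[max(v-95,0):v+95,:,::-1],(792,198*235//198)); rows.append(b)
cv2.imwrite('pics/fin.png',np.vstack(rows))
E
```

```text
(no output)
```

View pics/fin.png

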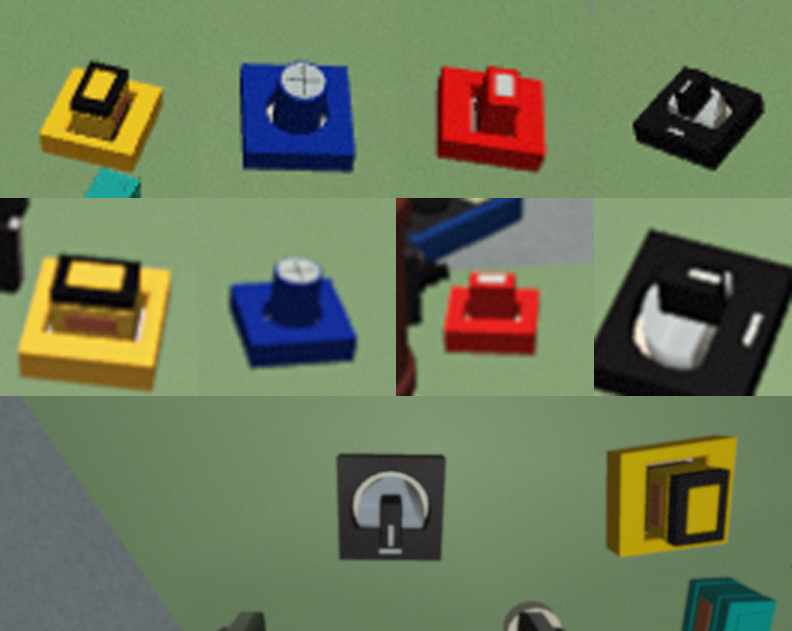

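```bash
python3 - <<'E'
from h import *
a=np.load('pics/scene0.npz')['im'].astype(int);b=np.load('pics/scene3.npz')['im'].astype(int)
print('board diff',abs(a-b)[262:290,305:335].mean(),'mat noise',abs(a-b)[330:350,200:230].mean(),'teal',abs(a-b)[252:284,268:293].mean())
s=ctrl.state();print(s['time_s'],s['gripper_width'],s['ft_force'])
ctrl.finish_job()
E
```

```text
board diff 3.4892857142857143 mat noise 3.487222222222222 teal 3.3991666666666664
32.025 0.08502265686109547 [ 0.12001914 -0.58520625 -0.09280536]
the job is handed in; nothing more can be done
```

All four parts are in their nests and released, in the order you asked: transformer in yellow, capacitor in blue, relay in red, rotary switch in black. I handed the job in at 32 s of the 109 s allowed, with no verdict reported.

- **Seating:** each part touched down with a light contact of about 5–8 N. At that point the tool was 6 mm higher than when it gripped the part on the bench, which matches the nest floor height.
- **Position:** the last measurements put each part centred to within about 1 mm of its nest, and the last picture shows all four upright. The switch's flat and white line face the dash on the black nest.
- **Left alone:** around the green board and the turquoise look-alike, the scene picture before and after differs only by camera noise.
- **At hand-in:** the gripper was open, clear of everything, with no force on it.

The arm's measured position drifted up to about 3 mm from its commands while hovering. I corrected for this while lowering the capacitor, the relay and the switch. The capacitor and switch never disagreed with their targets by more than the 4 mm clearance. No check failed, but I did not re-measure the switch by number after letting go; that one rests on the picture.

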